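Unlock and trip-test the workshop power box

ROBOT

A 6-joint arm with a two-finger parallel gripper is mounted at the origin on the work surface. World frame = base frame: x ahead of the robot, y to its left, z up, the work surface at z = 0. Lengths are in m, angles in degrees, forces in N, time in s.
With the tool pointing down it reaches from about 0.35 to 0.875 m from the base axis. Payload 4.2 kg.
Tool frame: the origin (TCP) lies midway between the tips of the shut fingers; the grasp point (between the pads) lies 19 mm behind it; z points along the fingers, y is the line along which they close (so a half turn about z gives the same grasp; the last joint's range is limited). The gripper opens to 87 mm and grips with 3 to 60 N. Pads are 19 mm wide; open, the fingers measure 117 mm over their backs; the gripper's body (75 mm by 190 mm) begins 51 mm behind the grasp point.
Start: joints at [82.426, 22.042, 0.453, 0, -68.411, -14.817], TCP at [0.238, 0.578, 0.223] pointing down, gripper open.
Joint ranges: [-179.83, 179.83], [-69.29, 118.12], [-61.27, 80.66], [-181.25, 117.63], [-171.15, -9.14], [-177.46, 177.46]. Speed limits (degrees/s): [159.86, 159.86, 180, 180, 180, 180].

INTERFACE

Orientations are given as [roll, pitch, yaw] about the fixed x, y, z axes, in that order (R = Rz(yaw) Ry(pitch) Rx(roll)).
In Python, from workcell import env gives the robot as it stands. The module is installed in compiled form; this text tells all that it offers. Calls block until the motion is done:
- env.goto(position, orientation): joint-space move of the TCP to a pose.
- env.move_straight(position, rotation=None, rate=0.15, force_limit=None): straight line of the TCP; rotation=None keeps the orientation; rate is the mean speed in m/s. With force_limit (N) it stops when the force on the tool has changed by that much, and returns True; else False.
- env.set_joints(angles): joint-space move.
- env.gripper_to(opening, grasp_force=None): opening from 0.0 (shut) to 1.0 (fully open); grasp_force is the grip in N (None keeps the last); returns when the fingers have stopped.
- env.dwell(seconds).
- env.inverse_kinematics(position, orientation): joint angles nearest the present ones, or None.
- env.read_state(): the state.
- env.grab_frame(name): name is "side" or "top"; returns a dict with "image" (480x640x3 uint8, blue, green, red), "fx", "fy", "cx", "cy" (pixels), "position" and "orientation" of the camera in the world. Camera axes: x right, y up, looking along -z (the intrinsics and any distortion apply to the point x, -y, -z); pixel columns grow to the right and rows downward; lengths in m; the calibration is good to about 2 mm. A picture is of the moment at which its call begins. There is no depth.
A pose or a line that the arm cannot do raises env.Unreachable and nothing moves.
- env.close_job(): hands the job in; it is judged then, once.
Trained networks look in a picture, given as the dict that the camera call returned (one of the last four; its "shot" number tells which), for a name from the list of things; names that differ only in an ending like _2 or _b are one class to them, and where a whole thing is asked for, a point or a joint stands for the part that bears it (a point fixed in the world has none). Each returns a list of dicts, best first, with "score" (0 to 1); they miss things now and then, are a little off and sometimes report something else, mostly with a low value. They report only what shows in the picture. A call takes as long as a camera call.
- env.search_frame(picture, thing): "xyz" ([x, y, z] in m, in world coordinates, good to about 4 mm: the middle of the surface that is visible of it).
- env.trace(picture, thing): "mask" (480x640 bool, what is visible of it).
The state is a dict: "clock": time; "joint_positions": joint angles; "qvel": joint speeds; "joint_torque": joint torques, N m; "position": TCP position; "tool_rot": TCP orientation; "force": force on the tool from outside, world axes, zero at the start; "wrist_torque": the same for the moment, N m; "opening": opening from 0.0 (shut) to 1.0 (fully open); "finger_force": force on a finger pad.
Only numpy, scipy, OpenCV 4.12 (cv2) and the standard library are available. Lean on these libraries where they do the work, as an engineer would, in place of code of your own. Each camera call takes 0.05 s, during which the arm holds its last target. There are 200 camera calls.

TASK

Make the power box ready for use: slide its transport lock by the grip all the way to the end stop so that the test button is uncovered, then press the test button so that the lever drops, and lift the lever back up until it rests leaning back on its stop. Leave the lock at its end stop, and do not disturb the chess pieces, the tin or the screwdriver.

Things in the scene. Friction and masses are not known exactly. Their poses are not given: they have to be found in the camera images.
- powerbox: grey workshop power box, 220 (x) x 360 (y) x 100 mm high, fixed, controls on top. Origin: centre of its underside; z up, x along its short side (away from the robot at yaw 0), y along its long side. The slide runs along y on two rails (tops 116 mm high, 64 mm free between them). In this frame the test button is at (0, 0) and the lever's hinge axis runs along y through (40, 120, 85) mm.
- slide (a joint): travel of the transport-lock slide towards the box's -y, in m: 0 = locked, its plate covers the test button; 0.09 = end stop at the far end of the rails, button fully uncovered. Stays where left, about 3 N to move.
- slide_grip (a point): centre of the top edge of the slide's grip, a black upright ridge 60 mm (x) x 16 mm (y) x 38 mm high, in the middle of a flat aluminium plate 80 (x) x 70 (y) x 4 mm. The plate's top is 42 mm below this point; this point is 158 mm above the table and at (0, -travel) in the box.
- button (a joint): how far the test button is pressed, in m: 0 = out, 0.008 = fully down (about 5 N); springs back. A full press trips the lever.
- button_top (a point): centre of the top of the round white test button, 34 mm diameter, 112 mm above the table when out, at (0, 0) in the box; its top lies 4 mm below the slide's plate, hidden until the slide is moved away.
- lever (a joint): angle of the black trip lever in rad: 0 = up, leaning 15 degrees back (to the box's +x) on its stop; it goes over centre at 0.26 and then falls by its own weight towards the box's -x; 1.3 = dropped, leaning 60 degrees to -x, on its stop. Light: under 2 N to lift at its head.
- lever_head (a point): centre of the lever's head, a block 24 mm wide (y), 14 mm thick, 40 mm long along the lever, 100 mm from the hinge axis (the shaft below is 16 mm wide, 8 mm thick). In the box frame, up: (66, 120, 182) mm; dropped: (-46, 120, 136) mm. The surface below it is 104 mm high.
- pawn: loose bystander: turned wooden chess pawn, 56 mm diameter, 94 mm tall with a ball top. Origin: centre of its underside
- rook: loose bystander: turned wooden chess rook, 56 mm diameter, 84 mm tall with a flat top. Origin: centre of its underside
- tin: loose bystander: closed tin can with a paper label, 72 mm diameter, 100 mm tall. Origin: centre of its underside
- driver: loose bystander: screwdriver lying on the table behind the box. Origin: its underside, z up, blade along its x

How it is judged:
By the outcome, as a careful person would: the job done as asked, in the order asked, and still so for the second after the job is handed in, with the robot touching nothing.
It also fails if it takes over 51 s, if anything falls off the work surface, if the arm or the gripper's body presses on something with over 40 N, if the wrist force passes 120 N, or if a joint passes its speed limit or range.

## Working session

There is one attempt and no reset: what is moved stays moved. The work goes in short steps, each a Python script; the robot and the scene stay as the last script left them, time stands still between calls to the robot, and variables do not carry over. Pictures are saved under pics/ and viewed, at most 10 in all, crops included, and the job is handed in when it is done.

```bash
mkdir -p pics; python3 - <<'E'
from workcell import env
import cv2,numpy as np
for n in("side","top"):
    p=env.grab_frame(n); cv2.imwrite(f"pics/{n}0.png",p["image"])
    print(n,p["position"],p["orientation"],p["fx"],p["cx"],p["cy"],[k for k in p])
    for t in("powerbox","slide_grip","slide","button_top","lever_head","lever","pawn","rook","tin","driver"):
        print(t,[(np.round(r["xyz"],3).tolist(),round(r["score"],2)) for r in env.search_frame(p,t)[:2]])
print(env.read_state())
E
```

```text
side [ 0.56899728 -0.77493469  0.92669207] [46.41323678 -0.18382183 -4.55358115] 561.8991365773547 311.2838686193241 232.73984590310687 ['image', 'fx', 'fy', 'cx', 'cy', 'position', 'orientation', 'shot']
powerbox [([0.553, -0.024, 0.099], 0.96)]
slide_grip [([0.552, 0.021, 0.12], 0.96)]
slide [([0.549, 0.023, 0.121], 0.77)]
button_top []
lever_head [([0.597, 0.166, 0.175], 0.65)]
lever [([0.594, 0.165, 0.172], 0.83)]
pawn [([0.474, 0.306, 0.065], 0.77), ([0.576, 0.334, 0.069], 0.19)]
rook [([0.572, 0.334, 0.069], 0.89)]
tin [([0.591, -0.267, 0.09], 0.94)]
driver [([0.743, 0.053, 0.021], 0.67)]
top [0.47940775 0.06817398 1.3351881 ] [  7.24985164  -1.56702885 -90.39757747] 577.7471139695356 315.5435742690798 231.60041219817958 ['image', 'fx', 'fy', 'cx', 'cy', 'position', 'orientation', 'shot']
powerbox [([0.546, 0.046, 0.099], 0.84)]
slide_grip [([0.554, 0.035, 0.12], 0.64)]
slide [([0.547, 0.033, 0.122], 0.88)]
button_top []
lever_head [([0.592, 0.169, 0.178], 0.8), ([0.741, 0.068, 0.023], 0.23)]
lever [([0.593, 0.167, 0.185], 0.73), ([0.588, -0.234, 0.101], 0.46)]
pawn [([0.471, 0.31, 0.064], 0.62)]
rook [([0.742, 0.067, 0.023], 0.31)]
tin []
driver [([0.74, 0.069, 0.022], 0.95)]
{'clock': 1.1, 'joint_positions': array([ 8.24267711e+01,  2.20409583e+01,  4.50515880e-01, -1.46095491e-03,
       -6.84104484e+01, -1.48161189e+01]), 'qvel': array([-0.01449646,  0.07815719, -0.06858162,  0.00254136,  0.01444954,
        0.03185768]), 'joint_torque': array([ 3.24746416e-04, -3.90478957e+01,  1.87622452e+01,  4.22456682e+00,
        1.54819392e-02, -8.26717212e-06]), 'position': array([0.23802692, 0.57785918, 0.22253945]), 'tool_rot': array([ 1.79998791e+02,  1.08547339e-03, -2.23898853e+01]), 'force': array([ 0.64888018,  0.3596661 , -0.66716816]), 'wrist_torque': array([0.04890485, 0.05532111, 0.06010445]), 'finger_force': 0.0, 'opening': 0.9980986622937498}
```

View pics/top0.png

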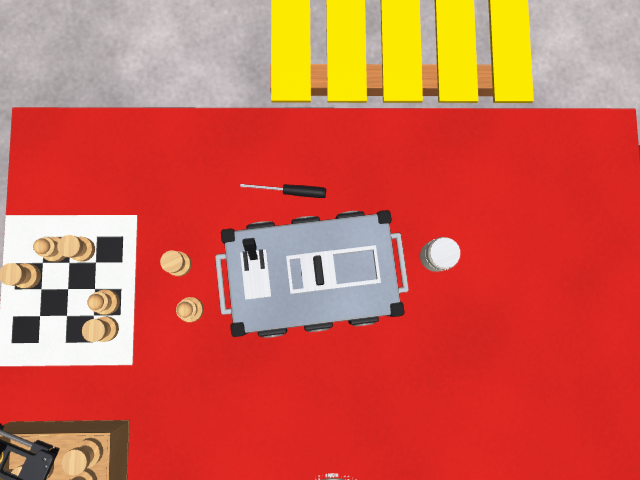

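View pics/side0.png

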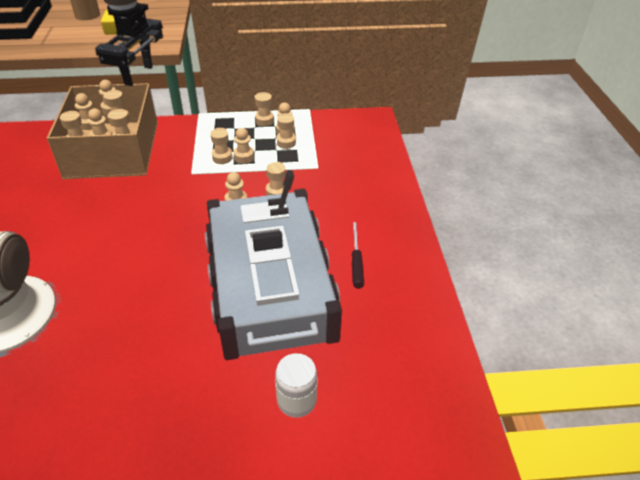

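The top view shows the box (218–405, 212–335) yawed a few degrees. The grip is at (319,270), the lever at (250,247) and up, the chess pieces to the left, the tin to the right and the driver behind. I'll enlarge the box to get a precise pose.

```bash
python3 - <<'E'
import cv2
i=cv2.imread("pics/top0.png")[205:340,212:412]; cv2.imwrite("pics/topc.png",cv2.resize(i,None,fx=4,fy=4,interpolation=cv2.INTER_CUBIC))
E
```

```text
(no output)
```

View pics/topc.png

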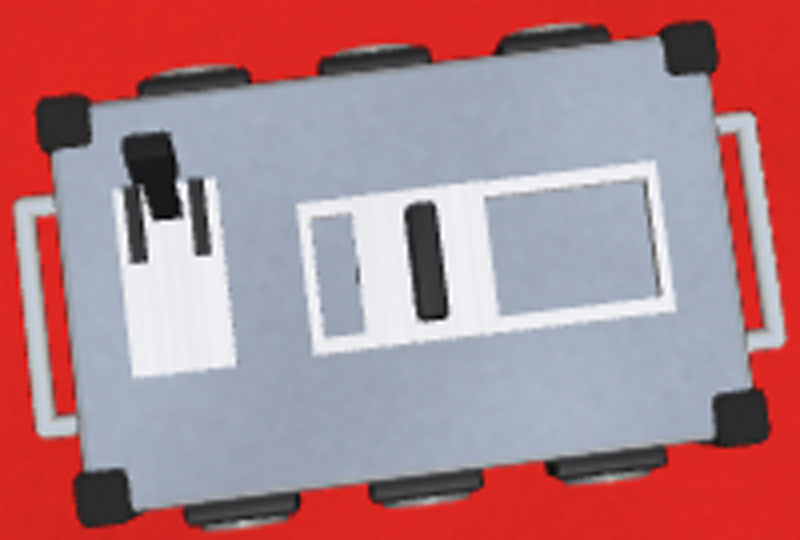

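The crop shows the corner guards at (64,122), (690,48), (104,497) and (741,417), and the grip ridge running from (421,203) to (433,320).

```bash
cat > h.py <<'E'
from workcell import env
import cv2,numpy as np
from scipy.spatial.transform import Rotation as R
def ray(p,u,v,z):
    d=R.from_euler("xyz",p["orientation"],degrees=True).apply([(u-p["cx"])/p["fx"],-(v-p["cy"])/p["fy"],-1])
    c=np.array(p["position"]); return c+d*(z-c[2])/d[2]
def crop(p,X,Y,z): return ray(p,212+(X+.5)/4-.5,205+(Y+.5)/4-.5,z)
E
python3 - <<'E'
from h import *
p=env.grab_frame("top"); s=env.grab_frame("side")
C=[crop(p,*q,.102)for q in((64,122),(690,48),(104,497),(741,417))]
print(np.round(C,4),np.mean(C,0))
for a,b in((0,1),(2,3)):
    d=C[a]-C[b]; print("yaw",np.degrees(np.arctan2(-d[0],d[1])),np.hypot(*d[:2]))
for a,b in((0,2),(1,3)):
    d=C[a]-C[b]; print("yaw",np.degrees(np.arctan2(d[1],d[0])),np.hypot(*d[:2]))
g=[crop(p,X,Y,.158) for X,Y in((421,203),(433,320))]
print("grip",g,np.mean(g,0))
F=[crop(p,*q,.116)for q in((298,204),(657,161),(676,311),(314,355))]
print("frame",np.mean(F,0)); d=F[0]-F[1]+F[3]-F[2]; print(np.degrees(np.arctan2(-d[0],d[1])))
# side: grip mask centroid
for q in (p,s):
    r=env.trace(q,"slide_grip")
    if r:
        m=r[0]["mask"]; v,u=np.nonzero(m); print(r[0]["score"],m.sum(),u.min(),u.max(),v.min(),v.max(),ray(q,u.mean(),v.mean(),.14))
E
```

```text
[[ 0.6291  0.2218  0.102 ]
 [ 0.6683 -0.1155  0.102 ]
 [ 0.4308  0.1984  0.102 ]
 [ 0.47   -0.1384  0.102 ]] [0.54956168 0.04158366 0.102     ]
yaw 6.620739624315268 0.33957427685393166
yaw 6.643472334350897 0.33908414732656933
yaw 6.709135719066826 0.19973228749302455
yaw 6.568492819364136 0.19959759753347614
grip [array([0.57999171, 0.03254859, 0.158     ]), array([0.52037861, 0.02688246, 0.158     ])] [0.55018516 0.02971552 0.158     ]
frame [ 0.55462371 -0.00328653  0.116     ]
6.565534185290625
0.64 1220 300 336 251 291 [0.55012863 0.03036908 0.14      ]
0.7 1194 246 290 230 263 [0.54811739 0.01532136 0.14      ]
```

The box centre comes out at (0.5496, 0.0416) with yaw 6.63°. The grip sits about 12 mm along its travel already. Next I'll grasp it and slide it to the stop.

```bash
cat >> h.py <<'E'
YAW=6.63; O=np.array([.5496,.0416,0]); RB=R.from_euler("z",YAW,degrees=True)
def W(x,y,z): return (O+RB.apply([x,y,z])).tolist()
def B(w): return np.round(RB.inv().apply(np.array(w)-O),4)
DOWN=[180,0,YAW]
def st(m=""):
    s=env.read_state(); print(m,round(s["clock"],1),B(s["position"]),"f",np.round(s["force"],1),"op",round(s["opening"],3),"ff",round(s["finger_force"],1))
E
python3 - <<'E'
from h import *
env.goto(W(0,-.012,.25),DOWN); st("above")
env.gripper_to(.7)
print(env.move_straight(W(0,-.012,.126),force_limit=15)); st("down")
env.gripper_to(0,30); st("grip")
print(env.move_straight(W(0,-.080,.126),rate=.06,force_limit=25)); st("slid")
print(env.move_straight(W(0,-.100,.126),rate=.03,force_limit=15)); st("end")
p=env.grab_frame("side"); cv2.imwrite("pics/side1.png",p["image"])
E
```

```text
above 3.6 [ 1.000e-04 -1.140e-02  2.499e-01] f [0.1 0.2 0.2] op 0.998 ff 0.0
False
down 5.3 [ 0.0008 -0.0119  0.1269] f [-0.3  0.1 -0.2] op 0.7 ff 0.0
grip 6.1 [ 0.     -0.0117  0.126 ] f [0.1 2.2 0.6] op 0.182 ff 30.0
False
slid 7.4 [-1.00e-04 -8.06e-02  1.26e-01] f [-0.1 -1.7  0.7] op 0.182 ff 30.0
True
end 7.8 [-1.00e-04 -8.76e-02  1.26e-01] f [-0.2  4.3  2.8] op 0.184 ff 30.0
```

```bash
python3 - <<'E'
from h import *
print(env.move_straight(W(0,-.100,.126),rate=.02,force_limit=25)); st("push again")
env.dwell(.2); st()
env.gripper_to(.7); st("open")
env.move_straight(W(0,-.088,.25),rate=.25); 
env.goto(W(0,.06,.30),DOWN)
for n in("top","side"):
    p=env.grab_frame(n); cv2.imwrite(f"pics/{n}2.png",p["image"])
    for t in("slide_grip","button_top","lever_head"):
        print(n,t,[(B(r["xyz"]).tolist(),round(r["score"],2)) for r in env.search_frame(p,t)[:2]])
i=cv2.imread("pics/side2.png")[160:360,190:390]; cv2.imwrite("pics/side2c.png",cv2.resize(i,None,fx=3,fy=3))
E
```

```text
True
push again 8.2 [-1.00e-04 -8.76e-02  1.26e-01] f [-1.   3.8  2.9] op 0.179 ff 30.1
 8.4 [-1.00e-04 -8.76e-02  1.26e-01] f [-1.3  2.2  4. ] op 0.182 ff 30.1
open 9.4 [-0.0003 -0.0874  0.1258] f [-0.1 -0.6 -0.1] op 0.696 ff 0.0
top slide_grip [([0.001, -0.0813, 0.1191], 0.71)]
top button_top []
top lever_head [([-0.0048, -0.0866, 0.122], 0.21)]
side slide_grip [([-0.0012, -0.0992, 0.1222], 0.86), ([0.1934, -0.0092, 0.0219], 0.28)]
side button_top []
side lever_head [([0.0557, 0.2885, 0.0712], 0.52)]
```

View pics/side2c.png

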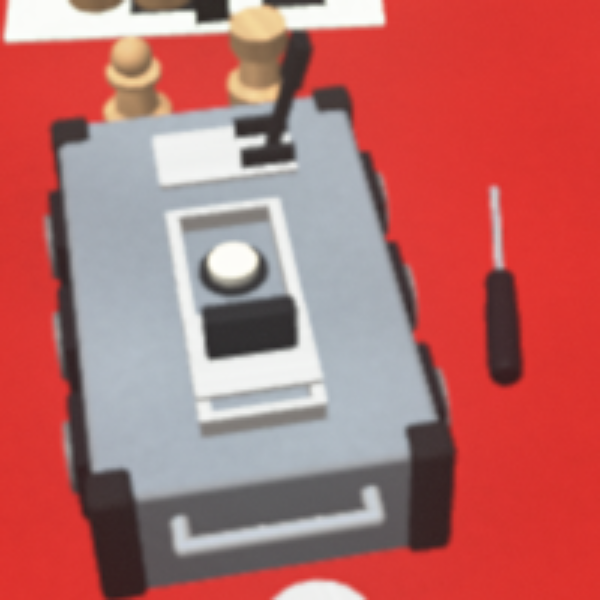

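The slide is well clear of the button, which shows white at crop (233,262). The grip is near the far end of the rails and the lever is still up. Two pushes stopped at the same place, so that is the end stop. I'll use the button pixel to check the box origin, then press.

```bash
python3 - <<'E'
from h import *
p=env.grab_frame("side")
print("button",B(ray(p,190+233/3,160+261/3,.112)),"grip top",B(ray(p,190+249/3,160+304/3,.158)))
D90=[180,0,YAW+90]
if env.inverse_kinematics(W(0,.002,.16),D90) is None: D90=[180,0,YAW-90]
env.gripper_to(0)
env.goto(W(0,.001,.16),D90); st("above")
print(env.move_straight(W(0,.001,.116),rate=.1,force_limit=15)); st()
print(env.move_straight(W(0,.001,.101),rate=.02,force_limit=14)); st("pressed")
env.dwell(.3); st()
env.move_straight(W(0,.001,.25),rate=.2)
env.goto(W(-.12,.0,.30),DOWN)
for n in("side","top"):
    p=env.grab_frame(n); cv2.imwrite(f"pics/{n}3.png",p["image"])
    for t in("slide_grip","lever_head"):
        print(n,t,[(B(r["xyz"]).tolist(),round(r["score"],2)) for r in env.search_frame(p,t)[:2]])
i=cv2.imread("pics/side3.png")[160:360,190:390]; cv2.imwrite("pics/side3c.png",cv2.resize(i,None,fx=3,fy=3))
E
```

```text
button [-0.0023  0.0013  0.112 ] grip top [-0.0019 -0.0844  0.158 ]
above 13.9 [0.0004 0.0011 0.1604] f [-1.3 -0.3 -1.1] op 0.004 ff 0.0
False
 14.5 [0.0004 0.001  0.1163] f [-0.2  0.   0.4] op 0.006 ff 0.0
True
pressed 15.1 [0.0006 0.0011 0.1045] f [-1.2  1.   4.2] op 0.005 ff 2.2
 15.4 [0.0006 0.0011 0.1044] f [-1.4  0.5  5.5] op 0.002 ff 2.6
side slide_grip [([0.0017, -0.0983, 0.1199], 0.66)]
side lever_head [([-0.0295, 0.1208, 0.1356], 0.71)]
top slide_grip [([-0.0003, -0.0838, 0.1196], 0.84)]
top lever_head []
```

View pics/side3c.png

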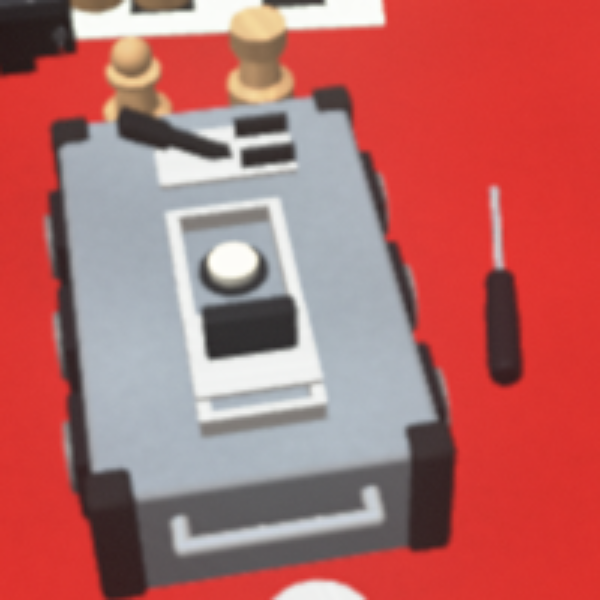

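The lever has dropped to the left (crop 130–230, 120–155) and the slide hasn't moved. Next I'll lift the lever with the shut fingers, following its arc.

```bash
python3 - <<'E'
from h import *
y=.121
def P(deg):
    t=np.radians(deg); r=.095 if deg<0 else .12
    c=np.array([.040,.085])+r*np.array([-np.sin(t),np.cos(t)])+.007*np.array([-np.cos(t),-np.sin(t)])
    return W(c[0]-.0095,y,c[1]-(.002 if deg<0 else .022))
env.goto(W(-.105,y,.22),DOWN)
print(env.move_straight(W(-.105,y,.119),rate=.15,force_limit=10)); st("low")
for d in(58,45,30,15,5,-3):
    h=env.move_straight(P(d),rate=.06,force_limit=12); st(f"{d} {h}")
    if h: break
else:
    h=env.move_straight(P(-11),rate=.04,force_limit=6); st(f"-11 {h}")
p=env.grab_frame("side"); cv2.imwrite("pics/side4.png",p["image"])
cv2.imwrite("pics/side4c.png",cv2.resize(p["image"][120:320,190:390],None,fx=3,fy=3))
E
```

```text
False
low 19.5 [-0.1041  0.121   0.1201] f [-0.6  1.3 -0.3] op 0.003 ff 0.0
58 True 20.0 [-0.0775  0.1208  0.1202] f [-2.3  1.   4.7] op 0.002 ff 2.9
```

View pics/side4c.png

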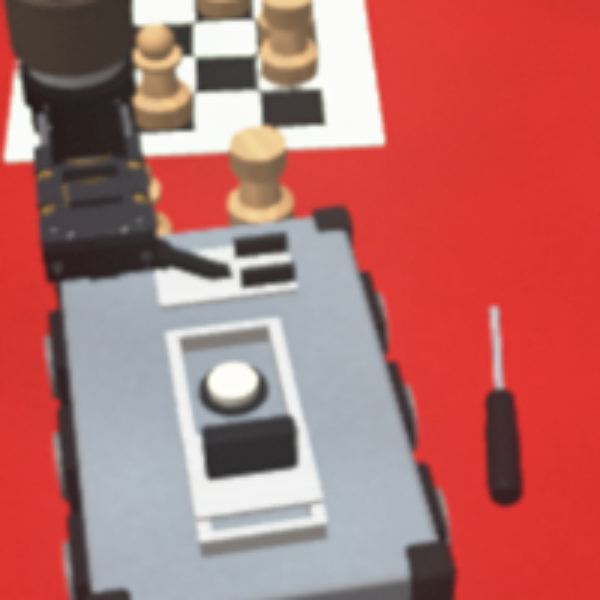

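The push jammed by friction at the lever's end, with the tool forced upwards. I'll back off, grip the head lightly from both sides and carry it along its arc, letting it pivot in the pads.

```bash
python3 - <<'E'
from h import *
y=.1213
def P(deg,r=.1):
    t=np.radians(deg); return W(.040-r*np.sin(t),y,.085+r*np.cos(t)-.019)
env.move_straight(W(-.105,y,.12)); env.move_straight(W(-.105,y,.215),rate=.25)
env.gripper_to(.6)
env.move_straight(W(-.046,y,.215),rate=.2)
h=env.move_straight(P(60),rate=.12,force_limit=8); st(f"low {h}")
if not h:
    env.gripper_to(0,5); st("grip")
    for d in(50,40,30,20,10,0,-7,-13):
        h=env.move_straight(P(d),rate=.06,force_limit=12); st(f"{d} {h}")
        if h: break
p=env.grab_frame("side"); cv2.imwrite("pics/side5.png",p["image"])
cv2.imwrite("pics/side5c.png",cv2.resize(p["image"][120:320,190:390],None,fx=3,fy=3))
E
```

```text
low False 23.4 [-0.0461  0.1216  0.1168] f [-0.3 -1.1  0.4] op 0.603 ff 0.0
grip 24.1 [-0.0465  0.1224  0.1162] f [-1.8  4.7  1.7] op 0.275 ff 5.0
50 False 24.5 [-0.0363  0.1223  0.1303] f [-2.4  6.1  1.1] op 0.269 ff 5.0
40 False 24.9 [-0.0239  0.1223  0.1425] f [-1.9  6.3 -0.1] op 0.277 ff 5.0
30 False 25.4 [-0.0095  0.1223  0.1525] f [-0.4  5.5  0.6] op 0.275 ff 5.0
20 False 25.8 [0.0064 0.1223 0.1597] f [-0.8  6.4 -0.1] op 0.277 ff 5.0
10 False 26.3 [0.0233 0.1223 0.1641] f [-0.   5.2 -0.9] op 0.273 ff 5.0
0 False 26.7 [0.0405 0.1223 0.1654] f [ 0.3  5.7 -1. ] op 0.28 ff 5.0
-7 False 27.1 [0.0527 0.1223 0.1646] f [-0.8  5.6  0.3] op 0.277 ff 5.0
-13 False 27.4 [0.063  0.1223 0.1627] f [ 0.4  4.9 -0.4] op 0.276 ff 5.0
```

View pics/side5c.png

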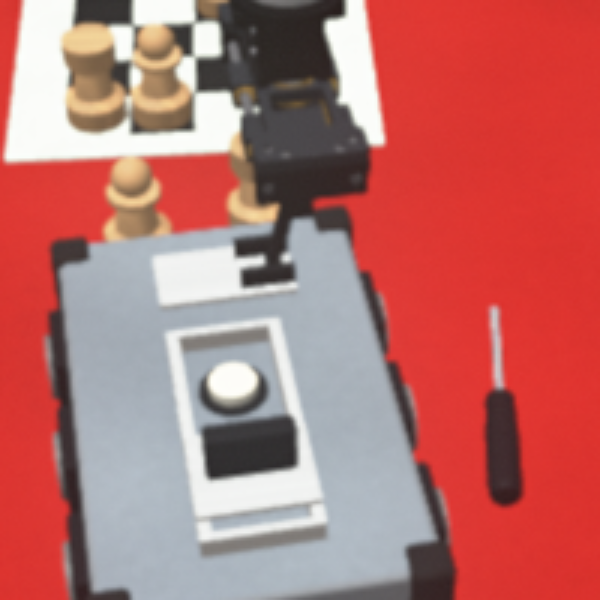

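The head is held leaning back past centre. I'll release it, lift straight up, clear the scene and check.

```bash
python3 - <<'E'
from h import *
s=env.read_state()["position"]
env.gripper_to(.6)
env.move_straight([s[0],s[1],.30],rate=.15)
env.goto(W(-.12,0,.33),DOWN); env.dwell(.5); st()
for n in("top","side"):
    p=env.grab_frame(n)
    for t in("slide_grip","lever_head","pawn","rook","tin","driver"):
        print(n,t,[(np.round(r["xyz"],3).tolist(),round(r["score"],2)) for r in env.search_frame(p,t)[:1]])
cv2.imwrite("pics/side6c.png",cv2.resize(p["image"][120:420,150:450],None,fx=2,fy=2))
E
```

```text
30.7 [-1.198e-01  1.000e-04  3.298e-01] f [ 1.   0.9 -0.5] op 0.598 ff 0.0
top slide_grip [([0.561, -0.041, 0.117], 0.69)]
top lever_head [([0.594, 0.17, 0.182], 0.79)]
top pawn [([0.471, 0.312, 0.062], 0.59)]
top rook [([0.572, 0.337, 0.082], 0.68)]
top tin [([0.589, -0.234, 0.102], 0.62)]
top driver [([0.74, 0.069, 0.022], 0.61)]
side slide_grip [([0.56, -0.058, 0.119], 0.63)]
side lever_head [([0.598, 0.162, 0.174], 0.55)]
side pawn [([0.473, 0.306, 0.067], 0.79)]
side rook [([0.572, 0.332, 0.071], 0.95)]
side tin [([0.591, -0.267, 0.088], 0.85)]
side driver [([0.744, 0.055, 0.024], 0.58)]
```

View pics/side6c.png

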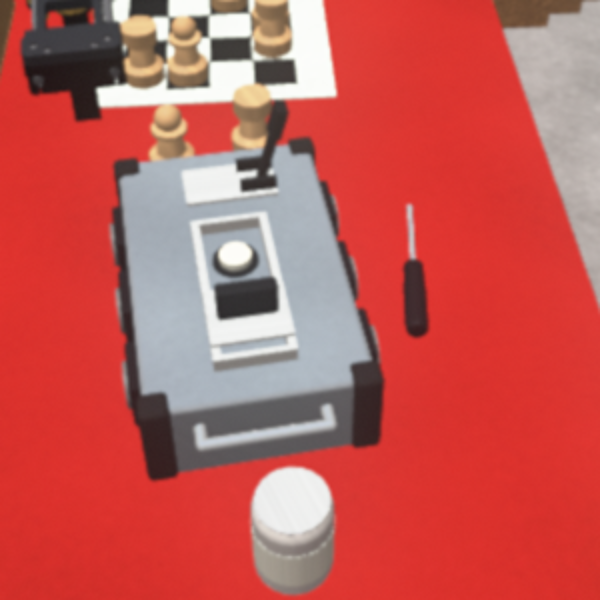

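The lever is back up in its original place, the button is uncovered, and the slide is against its stop (the gap of about 10 mm matches the rail geometry). The bystanders haven't moved, so I'm handing the job in.

```bash
python3 -c "
from workcell import env
print(env.close_job())"
```

```text
the job is handed in; nothing more can be done
None
```

The job is handed in at about 31 s: the slide is at its end stop, the test button was pressed and dropped the lever, and the lever is back up on its stop. The chess pieces, tin and screwdriver are where they were. My first attempt to lift the lever jammed against its end at about 12 N, so I gripped its head instead.

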